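# Find and mark the balance point of a ballasted tube

## Robot

A 6-joint arm with a two-finger parallel gripper is mounted at the origin on a cart in front of the work surface, level with it; the furniture and walls round the work are solid. World frame = base frame: x ahead of the robot, y to its left, z up, the work surface at z = 0. Lengths are in mm, angles in degrees, forces in N, time in s.
With the tool pointing down it reaches from about 350 to 725 mm from the base axis. Payload 6 kg.
Tool frame: the origin (TCP) lies midway between the tips of the shut fingers; the grasp point (between the pads) lies 19 mm behind it (robot.grip_point_offset is the z of the grasp point in the tool frame, in mm); z points along the fingers, y is the line along which they close (so a half turn about z gives the same grasp; the last joint's range is limited). The gripper opens to 85 mm and grips with 20 to 120 N. Pads are 22 mm wide; open, the fingers measure 114 mm over their backs; the gripper's body (76 mm by 85 mm) begins 54 mm behind the grasp point. The pads swing forward as they close: fully open they stand 13 mm farther back than shut.
Start: joints at [93.719, 2.303, 4.859, 0, -92.561, -19.12], TCP at [159.319, 578.438, 231.261] pointing down, gripper open.
Joint ranges: [-146.85, 146.85], [-73.84, 115.35], [-62.03, 85.46], [-188.31, 113.3], [-161.28, -10.13], [-171.36, 171.36]. Speed limits (degrees/s): [147.25, 147.25, 172.46, 180, 180, 180].

## Interface

Orientations are given as [roll, pitch, yaw] about the fixed x, y, z axes, in that order (R = Rz(yaw) Ry(pitch) Rx(roll)).
In Python, from bench import robot, vision, job gives the robot as it stands. The module is installed in compiled form; this text tells all that it offers.
- The arm moves only by the tool play_rows, never from a script. Its argument "rows" is a list of rows, each a list of 6 numbers: the shift along the tool's x, y, z in m, then the turn, a rotation vector about the tool's x, y, z in rad. A call has exactly 10 rows; each row shifts and turns the commanded pose from where the row before left it, along the tool's axes as they then stand; what a row does not reach is not made up. A row lasts 1/12 s, in which the tool goes at most 41.7 mm and 7.16 degrees, less where a joint would pass 70% of its speed; a pose out of reach is approached as far as the arm can. A call is refused whole if a number of a shift passes 0.0417 or a number of a turn 0.125, either way. A call with a gripper value outside its range is refused whole. "gripper" is the closure, from 0 (fully open) to 1 (shut), set as the call begins (left out, the last holds). The fingers move at their own pace and stop on an object; "squeeze" is the grip in N (left out, the last holds). Time passes only in rows, so rows that do not move let the fingers close, or fill a call up. It gives the time, the measured TCP pose, the force, the opening and the grip force at its end, in the units of the state.
- robot.read_state(): the state, without advancing time (a new reading comes with each control period).
- vision.get_image(name): name is "scene" or "side" or "wrist"; returns the picture (400x640x3 uint8, red, green, blue); there is no depth.
- vision.camera_info(name): a dict with "mtx" (3x3 intrinsics, pixels), "world_from_camera" (4x4, takes a point from camera to world coordinates); the wrist camera has in their place "hand_eye" (4x4, takes a point from camera to tool coordinates, whose origin is the TCP and whose axes are the flange's). Camera axes: x right, y down, z forward; pixel columns grow to the right and rows downward; lengths in mm; the calibration is good to about 2 mm. A picture is of the moment at which its call begins: read the wrist's pose just before it. camera_info takes no time and is no camera call.
- job.close_job(): hands the job in; it is judged then, once.
Trained networks look in the newest picture that a camera, given by its name, has taken for a name from the list of things; names that differ only in an ending like _2 or _b are one class to them, and where a whole thing is asked for, a point or a joint stands for the part that bears it (a point fixed in the world has none). Each returns a list of dicts, best first, with "conf" (0 to 1); they miss things now and then, are a little off and sometimes report something else, mostly with a low value. They report only what shows in the picture. A call takes as long as a camera call. They do not tell look-alikes from the thing itself.
- vision.spot_in(thing, camera): "bbox" ([left, top, right, bottom] in pixels, round what is visible of it).
- vision.trace(thing, camera): "pixels" (400x640 bool, what is visible of it) and "bbox" ([left, top, right, bottom] in pixels, round what is visible of it).
- vision.tip_of(thing, camera): "point" ([column, row] in pixels: a listed point, or the origin of a listed thing).
The state is a dict: "clock": time; "joint_pos": joint angles; "joint_vel": joint speeds; "tau": joint torques, N m; "tool_pos": TCP position; "eef_rot": TCP orientation; "ft_force": force on the tool from outside, world axes, zero at the start; "torque": the same for the moment, N m; "finger_gap": finger opening in mm; "grip_force": force on a finger pad.
Only numpy, scipy, OpenCV 4.12 (cv2) and the standard library are available. Lean on these libraries where they do the work, as an engineer would, in place of code of your own. Each camera call takes 0.05 s, during which the arm holds its last target. There are 200 camera calls.

## Task

The square tube has a hidden weight inside, so one of its ends hangs down in the balancing stand. Without gripping or lifting the tube, push its low end gently with closed fingertips so that it slides across the fulcrum edge until it tips up and stands level by itself, balanced on the fulcrum alone. Then mark the balance point: set the marking saddle upright over the tube, fully down and centred right above the fulcrum, and let go, with the tube still balanced level; leave the tape measure and the cable gland where they are.

Things in the scene. Friction and masses are not known exactly. Their poses are not given: they have to be found in the camera images.
- stand: Fixed balancing stand: grey base 70 x 250 x 12 mm, a steel fulcrum 36 mm wide in its middle, 95 mm to either side a dark fork (12 mm along the tube, 42 across, 82 high) whose floor, 52 mm up, catches the tube when it tips (0.085 rad); a light damped brass plunger in it calms rocking; 3 mm play beside the tube. Origin: centre of underside; x across, y along the tube to the left, z up.
- fulcrum (a point): Middle of the flat rubber-faced land at the fulcrum's top, 60 mm above the bench; the land is 10 mm wide along the tube. Axes as the stand's. When the tube's balance point comes over the land, the tube tips level by itself; pushed beyond the land, it tips to the right. A finger bearing on the end can hold it by friction, so it may tip only when the finger is withdrawn, in about a second.
- tube: Loose aluminium square tube with black end caps, 20 mm wide, 25 mm high, 340 mm long, 0.3 to 0.52 kg, lying on the fulcrum between the fork cheeks. A ballast plug inside puts its balance point 28 to 53 mm left of its middle, how far is not known. It slides with a few newtons; more than 12 N from the fingers harms it. Origin: centre of its underside; y along it to the left, z up.
- tube_left_end (a point): Centre of the tube's left end face (+y end). At the start the balance point is left of the fulcrum and this end hangs down.
- tube_right_end (a point): Centre of the tube's right end face (-y end).
- saddle: Loose steel marking saddle, 35 g: upside-down U, 32 mm across, 24 mm long, legs 14 mm deep and 26 mm apart inside, 3 mm top plate, on it an upright grip post 14 x 14 mm, 30 mm tall (47 mm in all); centre line scribed on the legs. Stands on the bench. Origin: centre of the underside of the legs; x from leg to leg, y along the tube, z up. Fully down, its origin is 11 mm above the tube's underside.
- measure: Boxy pocket tape measure, 64 x 81 x 36 mm, bystander between robot and stand; origin centre of underside.
- gland: Light grey cable gland, 27 x 31 x 27 mm, bystander between robot and stand; origin centre of underside.
Mind the look-alikes: they are no part of the job. Of the things that look like the saddle, the smallest one is meant.

How it is judged (in metres and radians):
On the way:
1. the tube, pushed across the fulcrum, has tipped up and stands level on it untouched, the saddle not yet on it (angle between tube's own z axis and vertical below 0.025 rad and contact force between tube and stand above 1.5 N and angular speed of tube below 0.1 rad/s and contact force between the fingers and tube below 0.1 N and horizontal distance between saddle and fulcrum above 0.06 m), for 0.4 s.
At the end, for the whole second after the job is handed in: The tube stands level (within 0.025 rad, about 1.5 degrees) and still, balanced on the fulcrum; the saddle straddles it upright, fully down (within 3 mm), its centre line within 5 mm of the middle of the fulcrum along the tube; everything is released (angle between tube's own z axis and vertical below 0.025 rad and contact force between tube and stand above 1.5 N and angular speed of tube below 0.1 rad/s and contact force between the fingers and tube below 0.1 N and y of saddle in the frame of fulcrum between -0.005 and 0.005 m and z of saddle in the frame of tube between 0.008 and 0.014 m and x of saddle in the frame of tube between -0.006 and 0.006 m and angle between saddle's own z axis and vertical below 0.08 rad and linear speed of saddle below 0.02 m/s); the robot touches nothing.
It fails at once if the fingers press on the tube with more than 12 N (gripping it does) (contact force between the fingers and tube above 12 N).
It fails at once if the saddle is pressed on the tube with more than 20 N (contact force between saddle and tube above 20 N).
It fails at once if the tube is lifted off the stand (z of tube in the frame of stand above 0.08 m).
It fails at once if the tape measure is pushed away (more than 20 mm) (distance of measure from where it was at the start of the episode above 0.02 m).
It fails at once if the cable gland is pushed away (more than 20 mm) (distance of gland from where it was at the start of the episode above 0.02 m).
It also fails if it takes over 70 s, if anything falls off the work surface, if the arm or the gripper's body presses on something with over 40 N, if the wrist force passes 120 N, or if a joint passes its speed limit or range.

## Working session

There is one attempt and no reset: what is moved stays moved. The work goes in short steps, Python scripts to look and compute and a tool call to move; the robot and the scene stay as the last step left them, time stands still between calls to the robot, and variables do not carry over. Pictures are saved under pics/ and viewed, at most 10 in all, crops included, and the job is handed in when it is done.

Besides the shell and the picture viewer there is one more tool, called after "Call:" as a command line: name --pt "numbers of a row" for each row, then --argument value for the rest. play_rows: Moves the arm, as the interface text tells. Its arguments: {"type":"object","properties":{"rows":{"type":"array","items":{"type":"array","items":{"type":"number"}}},"gripper":{"type":"number"},"squeeze":{"type":"number"}},"required":["rows"]}

```bash
mkdir -p pics; cat > h.py <<'E'
import numpy as np, cv2
from bench import robot, vision, job
from scipy.spatial.transform import Rotation as Rn
def info(cam):
    i=vision.camera_info(cam); K=np.array(i["mtx"])
    if cam=="wrist":
        s=robot.read_state(); T=np.eye(4); T[:3,:3]=Rn.from_euler('xyz',s["eef_rot"],degrees=True).as_matrix(); T[:3,3]=s["tool_pos"]
        return K,T@np.array(i["hand_eye"])
    return K,np.array(i["world_from_camera"])
def ray(cam,px):
    K,T=info(cam); d=T[:3,:3]@np.linalg.inv(K)@np.array([px[0],px[1],1.]); return T[:3,3],d/np.linalg.norm(d)
def onz(cam,px,z):
    o,d=ray(cam,px); return o+d*(z-o[2])/d[2]
def proj(cam,P):
    K,T=info(cam); q=K@(np.linalg.inv(T)@np.append(P,1))[:3]; return q[:2]/q[2]
def tri(cs):
    A=np.zeros((3,3));b=np.zeros(3)
    for c,p in cs:
        o,d=ray(c,p); M=np.eye(3)-np.outer(d,d); A+=M; b+=M@o
    return np.linalg.solve(A,b)
def snap(cam,name): 
    im=vision.get_image(cam); cv2.imwrite(f"pics/{name}.png",cv2.cvtColor(im,cv2.COLOR_RGB2BGR)); return im
E
python3 - <<'E'
from h import *
a=snap("scene","s0"); b=snap("side","d0"); c=snap("wrist","w0")
cv2.imwrite("pics/all.png",cv2.cvtColor(np.vstack([np.hstack([a,b]),]),cv2.COLOR_RGB2BGR)[:, :])
cv2.imwrite("pics/two.png",cv2.resize(cv2.cvtColor(np.vstack([a,b]),cv2.COLOR_RGB2BGR),(480,600)))
for cam in ("scene","side","wrist"):
    print(cam,info(cam)[1][:3].round(2).tolist(),info(cam)[0][0,0])
    for t in ("stand","fulcrum","tube","tube_left_end","tube_right_end","saddle","measure","gland"):
        print(t,[(round(r["conf"],2),np.round(r["point"]).tolist()) for r in vision.tip_of(t,cam)][:4], [(round(r["conf"],2),np.round(r["bbox"]).tolist()) for r in vision.spot_in(t,cam)][:4])
print(robot.read_state())
E
```

```text
scene [[0.81, -0.36, 0.47, 84.61], [-0.59, -0.51, 0.62, -563.88], [0.02, -0.78, -0.62, 614.74]] 397.86089397491344
stand [(0.89, [320.0, 198.0])] [(0.63, [279.0, 150.0, 368.0, 232.0])]
fulcrum [(0.83, [319.0, 181.0])] [(0.97, [275.0, 152.0, 370.0, 233.0])]
tube [(0.6, [312.0, 179.0])] [(0.65, [267.0, 147.0, 371.0, 208.0])]
tube_left_end [(0.59, [320.0, 196.0])] [(0.84, [268.0, 147.0, 367.0, 211.0])]
tube_right_end [(0.76, [367.0, 201.0])] [(0.93, [268.0, 146.0, 372.0, 208.0])]
saddle [(0.71, [305.0, 308.0]), (0.68, [378.0, 276.0]), (0.52, [344.0, 294.0])] [(0.92, [367.0, 248.0, 393.0, 282.0]), (0.85, [292.0, 281.0, 320.0, 317.0]), (0.72, [333.0, 278.0, 353.0, 300.0])]
measure [(0.83, [271.0, 217.0]), (0.34, [269.0, 152.0])] [(0.94, [255.0, 199.0, 288.0, 227.0])]
gland [(0.73, [297.0, 245.0])] [(0.66, [292.0, 234.0, 308.0, 252.0])]
side [[0.95, -0.2, 0.23, 289.42], [-0.3, -0.63, 0.72, -735.12], [0.0, -0.75, -0.66, 721.1]] 462.634973986715
stand [(0.85, [316.0, 198.0])] [(0.8, [285.0, 144.0, 358.0, 239.0])]
fulcrum [(0.93, [323.0, 179.0])] [(0.57, [291.0, 144.0, 358.0, 237.0])]
tube [(
[... 865 characters left out ...]
[] []
gland [] []
{'clock': 2.55, 'joint_pos': array([ 9.37186829e+01,  2.30419231e+00,  4.85862426e+00, -9.29078780e-04,
       -9.25614497e+01, -1.91187464e+01]), 'joint_vel': array([-0.00624027, -0.01108653,  0.07036362, -0.07562511,  0.04628917,
        0.08193563]), 'tau': array([-5.40801429e-04, -3.67918146e+01,  3.47439229e+01,  6.93320408e+00,
       -1.06555402e-03,  1.11557824e-05]), 'tool_pos': array([159.31363336, 578.43830207, 231.2485427 ]), 'eef_rot': array([ 1.79993065e+02, -1.42154458e-03, -1.54000219e+01]), 'ft_force': array([ 1.44130205, -0.32165449,  0.30512235]), 'torque': array([ 0.00193592,  0.04639211, -0.00825484]), 'grip_force': 0.0, 'finger_gap': 85.34938089561302}
```

View pics/s0.png

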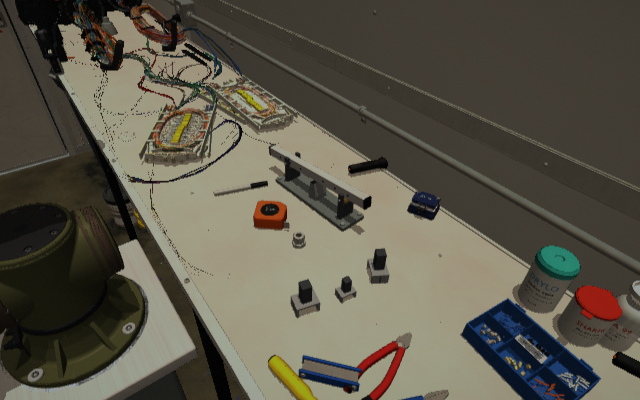

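View pics/d0.png

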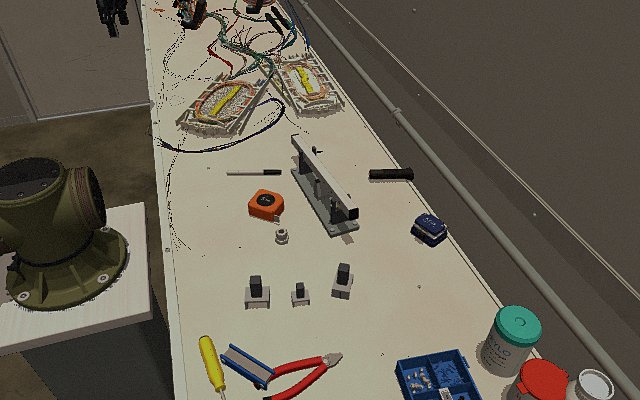

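Saddle candidates: scene (305,300), (345,290) and (378,266); side (256,291), (300,294) and (344,282). The middle one, scene (345,290) and side (300,294), is clearly the smallest, so that's the one I choose. The tube's left (far) end hangs low at side (292,137).

```bash
python3 - <<'E'
from h import *
a=cv2.imread("pics/s0.png");b=cv2.imread("pics/d0.png")
f=lambda im,x,y:cv2.resize(im[y:y+100,x:x+130],None,fx=6,fy=6,interpolation=cv2.INTER_CUBIC)[:600,:780]
g=lambda im,x,y,w,h,W,H:cv2.resize(im[y:y+h,x:x+w],(W,H),interpolation=cv2.INTER_CUBIC)
top=np.hstack([g(a,260,140,120,100,390,325),g(b,270,120,120,100,390,325)])
bot=np.hstack([g(a,285,240,115,80,390,270),g(b,240,250,115,80,390,270)])
cv2.imwrite("pics/crop.png",np.vstack([top,bot]))
print("fulc",tri([("scene",(319,181)),("side",(323,179))]),onz("side",(323,179),60),onz("scene",(319,181),60))
print("stand",onz("side",(316,198),0),onz("scene",(320,198),0))
print("sad",onz("side",(301,301),0),onz("scene",(344,294),0))
for n,s,d in (("L",(305,308),(256,297)),("R",(378,276),(345,290)),("meas",(271,217),(268,209)),("gland",(297,245),(281,242))):
    print(n,onz("side",d,0),onz("scene",s,0))
print("left",onz("side",(292,137),58),"right",onz("side",(353,213),85),onz("scene",(367,201),85))
E
```

```text
fulc [551.9068413   38.29392006  58.35326823] [552.24777395  39.79424552  60.        ] [548.76728956  33.25772646  60.        ]
stand [538.12492005  47.22208702   0.        ] [558.45018754  39.65457804   0.        ]
sad [ 4.22858193e+02 -2.24921565e+02  1.13686838e-13] [ 420.36599237 -219.73074974    0.        ]
L [ 3.43872872e+02 -1.90637547e+02  1.13686838e-13] [ 341.84519633 -202.40241751    0.        ]
R [ 510.86568316 -225.55873283    0.        ] [ 503.67648526 -225.18169144    0.        ]
meas [421.27272426  43.39450489   0.        ] [422.7390473   48.82263717   0.        ]
gland [424.28041567 -66.15368475   0.        ] [420.8067828  -60.98718048   0.        ]
left [530.44024102 227.66202545  58.        ] right [ 566.12868008 -110.63814927   85.        ] [ 568.20451412 -109.16093371   85.        ]
```

View pics/crop.png

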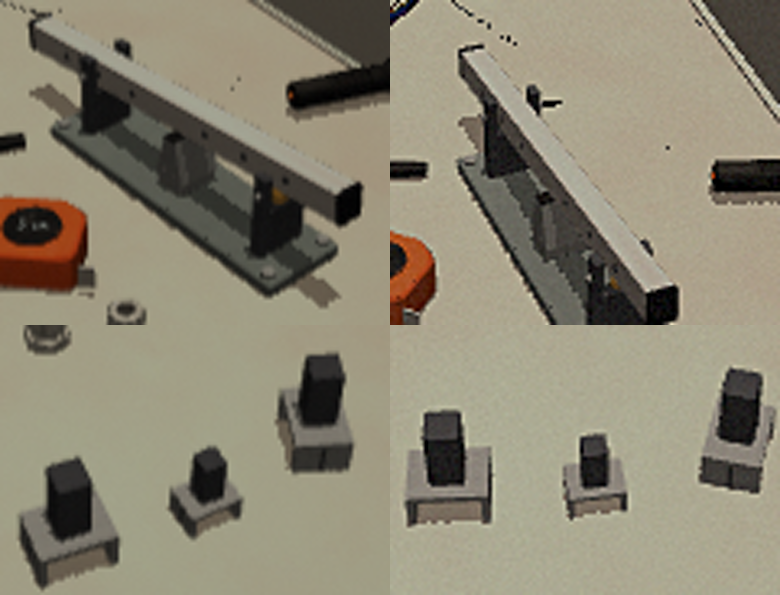

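Call:
play_rows --pt "0 0 0 0 0 0.1194" --pt "0 0 0 0 0 0.1194" --pt "0 0 0 0 0 0.1194" --pt "0 0 0 0 0 0.1194" --pt "0 0 0 0 0 0.1194" --pt "0 0 0 0 0 0.1194" --pt "0 0 0 0 0 0.1194" --pt "0 0 0 0 0 0.1194" --pt "0 0 0 0 0 0.1194" --pt "0 0 0 0 0 0.1194" --gripper 1 --squeeze 20

```text
clock: 3.38
tool_pos: [159.3, 578.4, 231.2]
eef_rot: [180.0, -0.0, -84.2]
ft_force: [0.4, 0.0, -0.3]
finger_gap: 0.4
grip_force: 0.0
```

Call:
play_rows --pt "0.0275 -0.0265 0 0 0 0" --pt "0.0275 -0.0265 0 0 0 0" --pt "0.0275 -0.0265 0 0 0 0" --pt "0.0275 -0.0265 0 0 0 0" --pt "0.0275 -0.0265 0 0 0 0" --pt "0.0275 -0.0265 0 0 0 0" --pt "0.0275 -0.0265 0 0 0 0" --pt "0.0275 -0.0265 0 0 0 0" --pt "0.0275 -0.0265 0 0 0 0" --pt "0.0275 -0.0265 0 0 0 0"

```text
clock: 4.22
tool_pos: [453.6, 332.2, 231.6]
eef_rot: [-180.0, 0.0, -83.8]
ft_force: [0.9, 0.1, 0.0]
finger_gap: -0.2
grip_force: 0.0
```

Call:
play_rows --pt "0.017 -0.017 0.003 0 0 0" --pt "0.017 -0.017 0.003 0 0 0" --pt "0.017 -0.017 0.003 0 0 0" --pt "0.017 -0.017 0.003 0 0 0" --pt "0 0 0 0 0 0" --pt "0 0 0 0 0 0" --pt "0 0 0 0 0 0" --pt "0 0 0 0 0 0" --pt "0 0 0 0 0 0" --pt "0 0 0 0 0 0"

```text
clock: 5.05
tool_pos: [526.9, 274.0, 219.6]
eef_rot: [-180.0, 0.0, -83.7]
ft_force: [0.2, 0.6, 0.2]
finger_gap: 0.0
grip_force: 0.0
```

```bash
python3 - <<'E'
from h import *
s=robot.read_state(); print(s["clock"],s["tool_pos"],s["eef_rot"],s["ft_force"])
a=snap("wrist","w1")
for t in ("stand","fulcrum","tube","tube_left_end","tube_right_end"):
    print(t,[(round(r["conf"],2),np.round(r["point"],1).tolist()) for r in vision.tip_of(t,"wrist")][:3])
for r in vision.trace("tube","wrist")[:1]: 
    m=r["pixels"]; print(r["conf"],r["bbox"],cv2.minAreaRect(np.argwhere(m)[:,::-1].astype(np.float32)))
E
```

```text
5.05 [526.93038024 273.96060444 219.6306029 ] [-1.79974971e+02  1.58469521e-02 -8.37458807e+01] [0.19546452 0.56831687 0.19772806]
stand []
fulcrum []
tube []
tube_left_end [(0.83, [320.7, 120.0])]
tube_right_end []
0.75 [305.1, 0.0, 333.3, 125.3] ((319.59100341796875, 62.488346099853516), (24.214048385620117, 125.17752075195312), 0.4735080301761627)
```

View pics/w1.png

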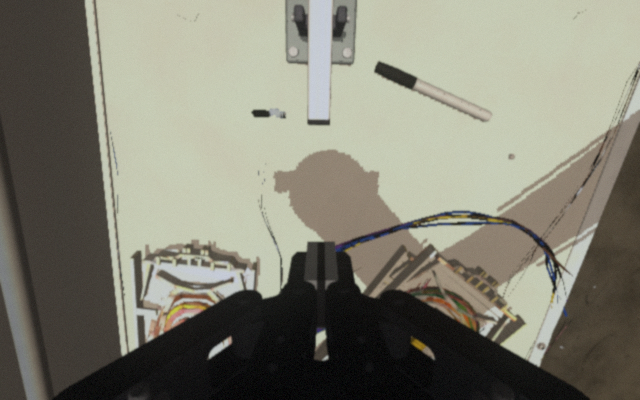

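The picture shows the tube running straight up the image at columns 308–331, its left end at about (319,123), and the shut fingertips at (321,245). They are in line with each other.

```bash
python3 - <<'E'
from h import *
print("Lend",onz("wrist",(319.2,120),69),onz("wrist",(320.7,120),57))
m=cv2.imread("pics/w1.png",0).astype(int)
for r in (10,40,70,100):
    row=m[r,300:340]; g=np.diff(row); print(r,300+g.argmax(),300+g.argmin(), row[::3].tolist())
p=onz("wrist",(319.5,110),69.5);q=onz("wrist",(319.5,5),77); print(p,q,np.degrees(np.arctan2(-(q-p)[0],(q-p)[1])))
E
```

```text
Lend [533.64634241 219.65078727  69.        ] [532.200723   220.40479849  57.        ]
10 304 336 [80, 64, 145, 181, 200, 201, 202, 199, 203, 202, 198, 150, 114, 78]
40 307 331 [148, 101, 93, 184, 199, 201, 202, 200, 202, 204, 194, 112, 99, 102]
70 331 306 [195, 197, 191, 194, 203, 201, 203, 203, 203, 201, 184, 195, 197, 200]
100 308 306 [201, 196, 193, 197, 201, 201, 202, 201, 204, 205, 174, 198, 200, 198]
[534.30523332 210.96805766  69.5       ] [542.8536316  131.07579957  77.        ] -173.89264076970275
```

Call:
play_rows --pt "0 0 0.0168 0 0 0" --pt "0 0 0.0168 0 0 0" --pt "0 0 0.0168 0 0 0" --pt "0 0 0.0168 0 0 0" --pt "0 0 0.0168 0 0 0" --pt "0 0 0.0168 0 0 0" --pt "0 0 0.0168 0 0 0" --pt "0 0 0.0168 0 0 0" --pt "0 0 0.0168 0 0 0" --pt "0 0 0.0168 0 0 0"

```text
clock: 6.23
tool_pos: [527.4, 273.3, 50.5]
eef_rot: [-180.0, -0.0, -83.8]
ft_force: [-0.2, 0.4, 0.3]
finger_gap: 0.3
grip_force: 0.0
```

Call:
play_rows --pt "0.005 0 0 0 0 0" --pt "0.005 0 0 0 0 0" --pt "0.005 0 0 0 0 0" --pt "0.005 0 0 0 0 0" --pt "0.005 0 0 0 0 0" --pt "0.004 0 0 0 0 0" --pt "0.003 0 0 0 0 0" --pt "0.002 0 0 0 0 0" --pt "0.001 0 0 0 0 0" --pt "0.001 0 0 0 0 0"

```text
clock: 7.07
tool_pos: [531.3, 237.4, 51.3]
eef_rot: [-180.0, -0.0, -83.8]
ft_force: [-0.3, -0.1, -0.6]
finger_gap: -0.2
grip_force: 0.0
```

Call:
play_rows --pt "0.001 0 0 0 0 0" --pt "0.001 0 0 0 0 0" --pt "0.001 0 0 0 0 0" --pt "0.001 0 0 0 0 0" --pt "0.001 0 0 0 0 0" --pt "0.001 0 0 0 0 0" --pt "0.001 0 0 0 0 0" --pt "0.001 0 0 0 0 0" --pt "0.001 0 0 0 0 0" --pt "0.001 0 0 0 0 0"

```text
clock: 7.9
tool_pos: [532.5, 227.8, 51.6]
eef_rot: [-180.0, 0.0, -83.8]
ft_force: [-0.9, 4.1, 1.7]
finger_gap: 0.4
grip_force: 1.7
```

```bash
python3 - <<'E'
from h import *
a=snap("wrist","w2")
for cam in ("wrist","side"):
  vision.get_image(cam)
  for t in ("fulcrum","tube_left_end","tube_right_end"):
    print(t,[(round(r["conf"],2),np.round(r["point"],1).tolist()) for r in vision.tip_of(t,cam)][:2])
s=robot.read_state(); print(s["clock"],s["tool_pos"],s["ft_force"])
E
```

```text
fulcrum []
tube_left_end [(0.78, [320.5, 240.8])]
tube_right_end []
fulcrum [(0.66, [321.4, 179.1]), (0.24, [322.9, 173.9])]
tube_left_end [(0.89, [293.6, 138.1])]
tube_right_end [(0.84, [356.5, 215.5])]
8.35 [532.42459428 227.61238207  51.46181759] [0.08753567 2.35132062 2.56492133]
```

View pics/w2.png

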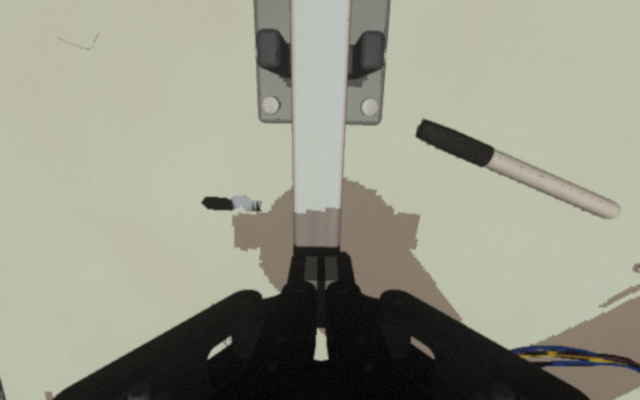

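The fingers are in contact (about 4 N) and the left end shows at row 248. The base's left edge is at row 124, columns 256–382, which fixes the fulcrum position.

```bash
python3 - <<'E'
from h import *
e=onz("wrist",(319.5,124),6); u=np.array([-.107,.994,0]); print(e,"fulc",e-125*u)
a=onz("wrist",(256,110),12);b=onz("wrist",(384,110),12); print(a,b,np.linalg.norm(a-b))
f=onz("wrist",(319.5,74),82); print("fork near face?",f, f-101*u) 
print("tri",tri([("side",(322.5,179)),("scene",(319,181))]))
E
```

```text
[538.81400737 168.14108357   6.        ] fulc [552.18900737  43.89108357   6.        ]
[574.52291769 163.86555757  12.        ] [504.23691372 156.25631862  12.        ] 70.69669633238126
fork near face? [540.99564438 145.53769151  82.        ] [551.80264438  45.14369151  82.        ]
tri [549.79902231  35.59501402  60.90176052]
```

Call:
play_rows --pt "0.001 0 0 0 0 0" --pt "0.0015 0 0 0 0 0" --pt "0.002 0 0 0 0 0" --pt "0.002 0 0 0 0 0" --pt "0.002 0 0 0 0 0" --pt "0.002 0 0 0 0 0" --pt "0.002 0 0 0 0 0" --pt "0.002 0 0 0 0 0" --pt "0.002 0 0 0 0 0" --pt "0.0015 0 0 0 0 0"

```text
clock: 9.18
tool_pos: [534.3, 209.5, 51.3]
eef_rot: [180.0, -0.0, -83.8]
ft_force: [-0.8, 5.4, 3.0]
finger_gap: -0.1
grip_force: 2.3
```

Call:
play_rows --pt "0.001 0 0 0 0 0" --pt "0.001 0 0 0 0 0" --pt "0.001 0 0 0 0 0" --pt "0.001 0 0 0 0 0" --pt "0.001 0 0 0 0 0" --pt "0.001 0 0 0 0 0" --pt "-0.002 0 0 0 0 0" --pt "-0.005 0 0 0 0 0" --pt "0 0 0 0 0 0" --pt "0 0 0 0 0 0"

```text
clock: 10.02
tool_pos: [533.7, 210.2, 50.4]
eef_rot: [179.9, -0.1, -83.8]
ft_force: [0.2, -0.2, 0.1]
finger_gap: -0.3
grip_force: 0.0
```

```bash
cat > tilt.py <<'E'
from h import *
s=robot.read_state(); print(s["clock"],s["tool_pos"].round(1),s["ft_force"].round(1))
for cam in ("side","wrist"):
  vision.get_image(cam)
  for t in ("tube_left_end","tube_right_end")[:2 if cam=="side" else 1]:
    r=vision.tip_of(t,cam)
    if r: print(cam,t,round(r[0]["conf"],2),np.round(r[0]["point"],1), onz(cam,r[0]["point"],60).round(1))
im=vision.get_image("side"); m=im[120:235,280:370]
r=vision.trace("tube","side")
if r:
    y,x=np.nonzero(r[0]["pixels"]); print(r[0]["conf"],"bbox",r[0]["bbox"])
cv2.imwrite("pics/t%d.png"%(s["clock"]*100),cv2.cvtColor(im,cv2.COLOR_RGB2BGR))
E
python3 tilt.py
```

```text
10.0167 [533.7 210.2  50.4] [ 0.2 -0.2  0.1]
side tube_left_end 0.75 [296.1 141.8] [533.9 201.   60. ]
side tube_right_end 0.81 [361.5 220.5] [ 585.6 -112.3   60. ]
wrist tube_left_end 0.89 [319.2 229.2] [535.9 193.   60. ]
0.84 bbox [291.8, 137.3, 367.7, 228.1]
```

Call:
play_rows --pt "0.004 0 0 0 0 0" --pt "0.002 0 0 0 0 0" --pt "0.001 0 0 0 0 0" --pt "0.001 0 0 0 0 0" --pt "0.001 0 0 0 0 0" --pt "0.001 0 0 0 0 0" --pt "0.001 0 0 0 0 0" --pt "0.001 0 0 0 0 0" --pt "-0.003 0 0 0 0 0" --pt "-0.004 0 0 0 0 0"

```text
clock: 11.2
tool_pos: [534.6, 205.1, 51.1]
eef_rot: [180.0, -0.1, -83.9]
ft_force: [-0.0, 0.2, 0.7]
finger_gap: -0.0
grip_force: 0.0
```

Call:
play_rows --pt "0 0 0 0 0 0" --pt "0 0 0 0 0 0" --pt "0 0 0 0 0 0" --pt "0 0 0 0 0 0" --pt "0 0 0 0 0 0" --pt "0 0 0 0 0 0" --pt "0 0 0 0 0 0" --pt "0 0 0 0 0 0" --pt "0 0 0 0 0 0" --pt "0 0 0 0 0 0"

```text
clock: 12.03
tool_pos: [534.7, 205.7, 51.3]
eef_rot: [-180.0, -0.0, -83.8]
ft_force: [0.5, 0.3, -0.4]
finger_gap: 0.3
grip_force: 0.0
```

```bash
cat > tilt.py <<'E'
from h import *
s=robot.read_state(); print(s["clock"],s["tool_pos"].round(1),s["ft_force"].round(1))
vision.get_image("wrist"); r=vision.tip_of("tube_left_end","wrist"); print(r[0]["point"] if r else None)
r=vision.trace("tube","wrist")
if r:
    m=r[0]["pixels"]; print("bbox",np.round(r[0]["bbox"]),"widths",m.sum(1)[20:230:20])
    K,T=info("wrist")
    for i in (60,210): # depth from width 20 mm -> height of top
        w=np.median(m.sum(1)[i-8:i+9]); c=np.nonzero(m[i])[0].mean(); d=K[0,0]*20/w
        p=T@np.append(d*np.linalg.inv(K)@[c,i,1],1); print(i,w,p[:3].round(1))
E
python3 tilt.py
```

```text
12.0333 [534.7 205.7  51.3] [ 0.5  0.3 -0.4]
[317.6, 229.1]
bbox [282.   2. 348. 248.] widths [61 60 59 58 55 55 54 52 51 49 49]
60 59.0 [545.  119.   76.7]
210 49.0 [539.7 174.8  71.6]
```

Call:
play_rows --pt "0.004 0 0 0 0 0" --pt "0.002 0 0 0 0 0" --pt "0.001 0 0 0 0 0" --pt "0.001 0 0 0 0 0" --pt "0.001 0 0 0 0 0" --pt "0.001 0 0 0 0 0" --pt "0.001 0 0 0 0 0" --pt "0.001 0 0 0 0 0" --pt "-0.003 0 0 0 0 0" --pt "-0.004 0 0 0 0 0"

```text
clock: 13.02
tool_pos: [535.1, 200.2, 51.1]
eef_rot: [180.0, -0.1, -83.9]
ft_force: [0.1, 0.9, -0.1]
finger_gap: -0.2
grip_force: 0.0
```

Call:
play_rows --pt "0 0 0 0 0 0" --pt "0 0 0 0 0 0" --pt "0 0 0 0 0 0" --pt "0 0 0 0 0 0" --pt "0 0 0 0 0 0" --pt "0 0 0 0 0 0" --pt "0 0 0 0 0 0" --pt "0 0 0 0 0 0" --pt "0 0 0 0 0 0" --pt "0 0 0 0 0 0"

```text
clock: 13.85
tool_pos: [535.2, 200.7, 51.3]
eef_rot: [180.0, -0.0, -83.8]
ft_force: [-0.1, 0.1, -0.8]
finger_gap: -0.1
grip_force: 0.0
```

```bash
python3 tilt.py
```

```text
13.85 [535.2 200.7  51.3] [-0.1  0.1 -0.8]
[317.1, 232.9]
bbox [283.   0. 348. 249.] widths [63 60 59 57 57 55 55 53 52 51 48]
60 59.0 [545.8 114.1  76.7]
210 51.0 [540.7 168.2  76.4]
```

Call:
play_rows --pt "0.004 0 0 0 0 0" --pt "0.002 0 0 0 0 0" --pt "0.001 0 0 0 0 0" --pt "0.001 0 0 0 0 0" --pt "0.001 0 0 0 0 0" --pt "0.001 0 0 0 0 0" --pt "0.001 0 0 0 0 0" --pt "0.001 0 0 0 0 0" --pt "-0.003 0 0 0 0 0" --pt "-0.004 0 0 0 0 0"

```text
clock: 14.83
tool_pos: [535.6, 195.2, 51.1]
eef_rot: [180.0, -0.1, -83.9]
ft_force: [0.1, 0.1, 0.3]
finger_gap: -0.3
grip_force: 0.0
```

Call:
play_rows --pt "0 0 0 0 0 0" --pt "0 0 0 0 0 0" --pt "0 0 0 0 0 0" --pt "0 0 0 0 0 0" --pt "0 0 0 0 0 0" --pt "0 0 0 0 0 0" --pt "0 0 0 0 0 0" --pt "0 0 0 0 0 0" --pt "0 0 0 0 0 0" --pt "0 0 0 0 0 0"

```text
clock: 15.67
tool_pos: [535.8, 195.8, 51.3]
eef_rot: [-180.0, -0.0, -83.8]
ft_force: [0.8, 0.4, 0.1]
finger_gap: -0.1
grip_force: 0.0
```

```bash
python3 tilt.py
```

```text
15.6667 [535.8 195.8  51.3] [0.8 0.4 0.1]
[315.5, 229.5]
bbox [283.   1. 346. 251.] widths [62 61 59 57 56 55 54 53 50 49 49]
60 59.0 [546.4 109.1  76.7]
210 49.0 [541.1 164.9  71.6]
```

Call:
play_rows --pt "0.004 0 0 0 0 0" --pt "0.002 0 0 0 0 0" --pt "0.001 0 0 0 0 0" --pt "0.001 0 0 0 0 0" --pt "0.001 0 0 0 0 0" --pt "0.001 0 0 0 0 0" --pt "0.001 0 0 0 0 0" --pt "0.001 0 0 0 0 0" --pt "-0.003 0 0 0 0 0" --pt "-0.004 0 0 0 0 0"

```text
clock: 16.65
tool_pos: [536.2, 190.2, 51.1]
eef_rot: [180.0, -0.1, -83.9]
ft_force: [0.9, 0.5, -0.4]
finger_gap: -0.2
grip_force: 0.0
```

Call:
play_rows --pt "0 0 0 0 0 0" --pt "0 0 0 0 0 0" --pt "0 0 0 0 0 0" --pt "0 0 0 0 0 0" --pt "0 0 0 0 0 0" --pt "0 0 0 0 0 0" --pt "0 0 0 0 0 0" --pt "0 0 0 0 0 0" --pt "0 0 0 0 0 0" --pt "0 0 0 0 0 0"

```text
clock: 17.48
tool_pos: [536.3, 190.8, 51.3]
eef_rot: [-180.0, -0.0, -83.8]
ft_force: [-0.6, -1.3, 0.3]
finger_gap: -0.0
grip_force: 0.0
```

```bash
python3 tilt.py
```

```text
17.4833 [536.3 190.8  51.3] [-0.6 -1.3  0.3]
[316.4, 232.2]
bbox [280.   0. 345. 248.] widths [62 61 60 59 57 55 55 52 52 51 49]
60 60.0 [547.  104.4  78.6]
210 49.0 [542.1 160.   71.6]
```

Call:
play_rows --pt "0.004 0 0 0 0 0" --pt "0.002 0 0 0 0 0" --pt "0.001 0 0 0 0 0" --pt "0.001 0 0 0 0 0" --pt "0.001 0 0 0 0 0" --pt "0.001 0 0 0 0 0" --pt "0.001 0 0 0 0 0" --pt "0.001 0 0 0 0 0" --pt "-0.003 0 0 0 0 0" --pt "-0.004 0 0 0 0 0"

```text
clock: 18.47
tool_pos: [536.7, 185.3, 51.1]
eef_rot: [180.0, -0.1, -83.9]
ft_force: [0.3, 0.0, 0.2]
finger_gap: -0.1
grip_force: 0.0
```

Call:
play_rows --pt "0 0 0 0 0 0" --pt "0 0 0 0 0 0" --pt "0 0 0 0 0 0" --pt "0 0 0 0 0 0" --pt "0 0 0 0 0 0" --pt "0 0 0 0 0 0" --pt "0 0 0 0 0 0" --pt "0 0 0 0 0 0" --pt "0 0 0 0 0 0" --pt "0 0 0 0 0 0"

```text
clock: 19.3
tool_pos: [536.9, 185.8, 51.3]
eef_rot: [-180.0, -0.0, -83.8]
ft_force: [0.2, -0.1, 0.0]
finger_gap: -0.2
grip_force: 0.0
```

```bash
python3 tilt.py
```

```text
19.3 [536.9 185.8  51.3] [ 0.2 -0.1  0. ]
[312.6, 238.8]
bbox [281.   0. 347. 258.] widths [62 61 60 59 58 57 56 54 55 54 52]
60 60.0 [547.9  99.4  78.6]
210 53.0 [543.1 151.7  80.8]
```

```bash
python3 tilt.py; python3 - <<'E'
from h import *
a=cv2.cvtColor(vision.get_image("scene"),cv2.COLOR_RGB2BGR);b=cv2.cvtColor(vision.get_image("side"),cv2.COLOR_RGB2BGR);c=cv2.cvtColor(vision.get_image("wrist"),cv2.COLOR_RGB2BGR)
g=lambda im,x,y,w,h,W,H:cv2.resize(im[y:y+h,x:x+w],(W,H),interpolation=cv2.INTER_CUBIC)
cv2.imwrite("pics/lev.png",np.hstack([g(a,260,140,125,100,400,320),g(b,270,130,125,100,400,320)]))
E
```

```text
19.45 [536.8 185.8  51.3] [ 0.4 -0.  -0.5]
[312.9, 239.3]
bbox [278.   0. 346. 258.] widths [62 63 61 61 58 58 56 55 56 53 51]
60 61.0 [548.   99.6  80.5]
210 53.0 [543.1 151.7  80.8]
```

View pics/lev.png

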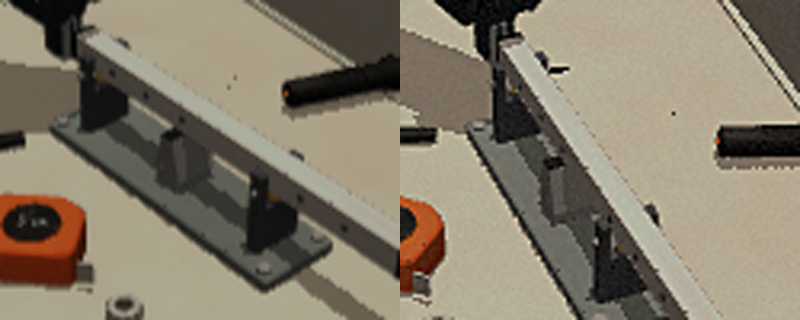

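The tube has tipped up and looks level in both views, with the fingers clear. Next I withdraw and go to the saddle.

Call:
play_rows --pt "-0.005 0 0 0 0 0" --pt "-0.008 0 0 0 0 0" --pt "-0.008 0 0 0 0 0" --pt "-0.01 0 0 0 0 0" --pt "-0.01 0 -0.02 0 0 0" --pt "0 0 -0.03 0 0 0" --pt "0 0 -0.03 0 0 0" --pt "0 0 -0.03 0 0 0" --pt "0 0 -0.03 0 0 0" --pt "0 0 -0.01 0 0 0"

```text
clock: 20.58
tool_pos: [533.7, 228.0, 207.1]
eef_rot: [-179.6, 0.1, -83.8]
ft_force: [-0.3, 0.2, 0.2]
finger_gap: -0.3
grip_force: 0.0
```

Call:
play_rows --pt "0.0372 0.0152 0 0 0 0" --pt "0.0372 0.0152 0 0 0 0" --pt "0.0372 0.0152 0 0 0 0" --pt "0.0372 0.0152 0 0 0 0" --pt "0.0372 0.0152 0 0 0 0" --pt "0.0372 0.0152 0 0 0 0" --pt "0.0372 0.0152 0 0 0 0" --pt "0.0372 0.0152 0 0 0 0" --pt "0.0372 0.0152 0 0 0 0" --pt "0.0372 0.0152 0 0 0 0" --gripper 0.5

```text
clock: 21.42
tool_pos: [420.9, -160.6, 201.6]
eef_rot: [-179.9, -0.0, -83.7]
ft_force: [0.7, 0.1, -0.3]
finger_gap: 42.9
grip_force: 0.0
```

Call:
play_rows --pt "0 0 0 0 0 0" --pt "0 0 0 0 0 0" --pt "0 0 0 0 0 0" --pt "0 0 0 0 0 0" --pt "0 0 0 0 0 0" --pt "0 0 0 0 0 0" --pt "0 0 0 0 0 0" --pt "0 0 0 0 0 0" --pt "0 0 0 0 0 0" --pt "0 0 0 0 0 0"

```text
clock: 22.25
tool_pos: [421.5, -159.4, 201.3]
eef_rot: [180.0, -0.0, -83.8]
ft_force: [-0.6, 0.0, 0.0]
finger_gap: 42.8
grip_force: 0.0
```

```bash
python3 - <<'E'
from h import *
s=robot.read_state(); print(s["clock"],s["tool_pos"],s["eef_rot"],s["finger_gap"])
snap("wrist","w3")
for r in vision.tip_of("saddle","wrist"): print(r["conf"],r["point"],onz("wrist",r["point"],0))
for r in vision.trace("saddle","wrist"): print(r["conf"],r["bbox"],cv2.minAreaRect(np.argwhere(r["pixels"])[:,::-1].astype(np.float32)))
vision.get_image("side")
for t in ("tube_left_end","tube_right_end"):
  for r in vision.tip_of(t,"side")[:1]: print(t,r["conf"],r["point"],onz("side",r["point"],72.5))
E
```

```text
22.25 [ 421.45328086 -159.4491503   201.33002889] [ 1.79998662e+02 -6.45823872e-03 -8.37917326e+01] 42.797410963070426
0.88 [245.4, 106.5] [ 505.43585268 -214.89616542    0.        ]
0.82 [393.9, 139.1] [ 345.6063077  -198.26831085    0.        ]
0.7 [327.8, 109.2] [ 419.77879723 -221.43919602    0.        ]
0.9 [215.9, 75.6, 272.9, 128.2] ((242.01351928710938, 102.4189224243164), (40.951454162597656, 47.42134475708008), 36.02737045288086)
0.86 [311.6, 94.2, 346.4, 126.1] ((327.7492370605469, 110.10978698730469), (32.47114562988281, 25.07558250427246), 15.64224624633789)
0.73 [372.2, 118.5, 430.1, 165.3] ((399.1206970214844, 141.94827270507812), (49.95204544067383, 35.467811584472656), 21.801406860351562)
tube_left_end 0.67 [301.1, 144.8] [537.4728563  167.24939257  72.5       ]
```

View pics/w3.png

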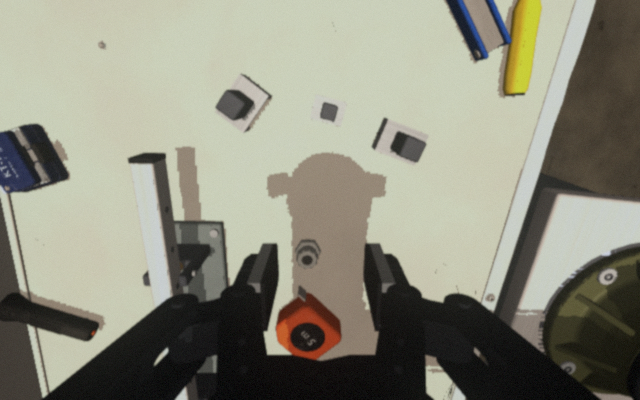

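The wrist view shows the smallest saddle at (328,110), turned about 16° clockwise, with bigger look-alikes at (243,102) and (400,142). I centre over it, turn 16° and come down to check from near.

Call:
play_rows --pt "0 0 0 0 0 0.0933" --pt "0 0 0 0 0 0.0933" --pt "0 0 0 0 0 0.0934" --pt "0.006 -0.0015 0.02 0 0 0" --pt "0.006 -0.0015 0.02 0 0 0" --pt "0.006 -0.0015 0.02 0 0 0" --pt "0.006 -0.0015 0.02 0 0 0" --pt "0.006 -0.0015 0.01 0 0 0" --pt "0.001 -0.0015 0.01 0 0 0" --pt "0 0 0 0 0 0"

```text
clock: 23.38
tool_pos: [424.2, -191.9, 99.6]
eef_rot: [179.8, -0.0, -99.9]
ft_force: [-0.5, -0.1, 0.2]
finger_gap: 42.6
grip_force: 0.0
```

```bash
python3 - <<'E'
from h import *
s=robot.read_state(); print(s["clock"],s["tool_pos"],s["eef_rot"],s["finger_gap"])
snap("wrist","w4")
for r in vision.tip_of("saddle","wrist"): print(r["conf"],r["point"],onz("wrist",r["point"],0))
for r in vision.trace("saddle","wrist"): print(r["conf"],r["bbox"],cv2.minAreaRect(np.argwhere(r["pixels"])[:,::-1].astype(np.float32)))
E
```

```text
23.3833 [ 424.22401046 -191.85404592   99.55026451] [ 1.79837356e+02 -4.91964007e-03 -9.99070721e+01] 42.623591514215626
0.88 [318.3, 156.7] [ 420.64438115 -221.81692223    0.        ]
0.64 [417.0, 169.3] [ 345.92148347 -198.65774519    0.        ]
0.59 [211.0, 181.7] [ 508.28154823 -216.66730138    0.        ]
0.8 [293.6, 145.0, 342.7, 184.3] ((317.0, 163.0), (40.0, 44.0), 90.0)
0.8 [157.1, 148.8, 240.5, 227.6] ((199.3573455810547, 188.9121551513672), (62.91427230834961, 79.63325500488281), 19.09349250793457)
0.7 [388.7, 147.1, 469.9, 211.0] ((429.9902648925781, 178.39854431152344), (80.79610443115234, 58.44614028930664), 8.530765533447266)
```

View pics/w4.png

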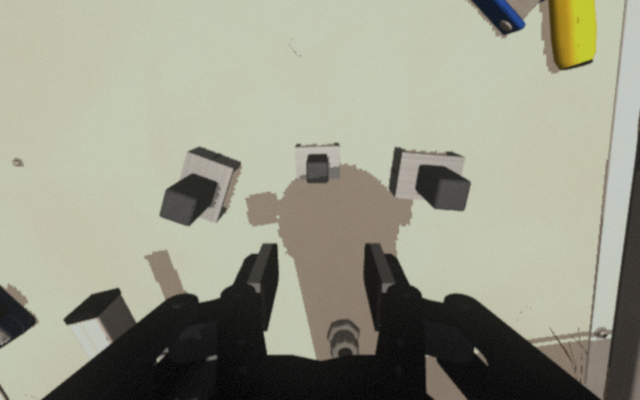

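The saddle is square to the fingers now, post top at (317,166). I centre on it, descend and grip the post.

Call:
play_rows --pt "0.006 -0.0005 0 0 0 0" --pt "0.006 -0.0005 0 0 0 0" --pt "0.006 -0.0005 0 0 0 0" --pt "0.006 0 0 0 0 0" --pt "0.006 0 0.01 0 0 0" --pt "0 0 0.02 0 0 0" --pt "0 0 0.02 0 0 0" --pt "0 0 0.015 0 0 0" --pt "0 0 0.009 0 0 0" --pt "0 0 0.004 0 0 0"

```text
clock: 24.37
tool_pos: [420.1, -221.7, 21.3]
eef_rot: [179.8, 0.0, -99.9]
ft_force: [-0.1, 0.3, -1.0]
finger_gap: 42.4
grip_force: 0.0
```

Call:
play_rows --pt "0 0 0 0 0 0" --pt "0 0 0 0 0 0" --pt "0 0 0 0 0 0" --pt "0 0 0 0 0 0" --pt "0 0 0 0 0 0" --pt "0 0 0 0 0 0" --pt "0 0 0 0 0 0" --pt "0 0 0 0 0 0" --pt "0 0 0 0 0 0" --pt "0 0 0 0 0 0" --gripper 1 --squeeze 25

```text
clock: 25.2
tool_pos: [422.0, -221.7, 24.3]
eef_rot: [-179.9, -0.0, -99.8]
ft_force: [0.4, 0.9, 5.4]
finger_gap: 13.3
grip_force: 28.7
```

```bash
python3 - <<'E'
from h import *
s=robot.read_state(); print(s["clock"],s["tool_pos"],s["eef_rot"],s["finger_gap"])
snap("wrist","w5")
for r in vision.trace("saddle","wrist"): print(r["conf"],r["bbox"],cv2.minAreaRect(np.argwhere(r["pixels"])[:,::-1].astype(np.float32)))
E
```

```text
25.2 [ 421.98195529 -221.68322265   24.27866353] [-1.79902784e+02 -2.34968290e-02 -9.98373654e+01] 13.264802749201039
0.97 [417.8, 219.1, 558.8, 348.9] ((489.4379577636719, 275.6212158203125), (165.83660888671875, 95.8209228515625), 32.82853698730469)
0.97 [88.3, 219.9, 220.1, 359.6] ((153.60205078125, 296.5572509765625), (82.00272369384766, 162.43133544921875), 29.291362762451172)
0.83 [286.9, 214.1, 353.2, 293.2] ((320.9844055175781, 254.72030639648438), (78.46429443359375, 63.247344970703125), 88.85424041748047)
```

View pics/w5.png

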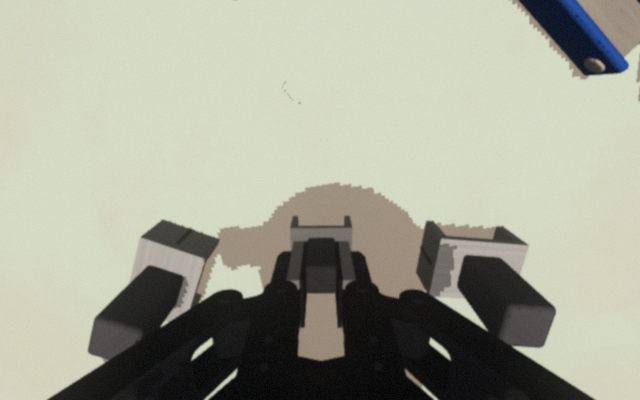

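```bash
python3 - <<'E'
from h import *
s=robot.read_state(); R=Rn.from_euler('xyz',s["eef_rot"],degrees=True)
im=cv2.imread("pics/w5.png",0).astype(int); print(im[205:260:1,295].tolist()); print(im[205:260,321].tolist()); print(im[222,280:362].tolist())
for px,z in (((295,216),0),((348,216),0),((321,226),14),((321,226),17),((321,240),17),((321,238),17)):
    print(px,z,R.inv().apply(onz("wrist",px,z)-s["tool_pos"]).round(1))
E
```

```text
[146, 144, 148, 147, 148, 144, 148, 147, 146, 140, 123, 92, 70, 62, 66, 62, 64, 61, 62, 59, 64, 66, 78, 100, 111, 113, 118, 117, 116, 116, 115, 114, 115, 115, 111, 104, 85, 66, 66, 64, 62, 62, 63, 63, 63, 62, 60, 62, 64, 63, 60, 60, 63, 64, 61]
[142, 148, 145, 147, 146, 145, 143, 143, 143, 141, 142, 144, 142, 143, 143, 148, 141, 143, 142, 136, 110, 77, 79, 100, 115, 116, 117, 116, 114, 114, 117, 108, 85, 57, 42, 35, 36, 36, 35, 34, 36, 37, 34, 34, 29, 33, 32, 37, 32, 33, 36, 35, 32, 32, 29]
[148, 143, 146, 146, 148, 147, 143, 147, 148, 146, 137, 97, 73, 65, 65, 61, 61, 71, 108, 137, 148, 147, 148, 146, 145, 143, 146, 146, 144, 145, 145, 145, 145, 144, 144, 143, 144, 143, 145, 145, 143, 143, 141, 143, 144, 143, 144, 145, 141, 144, 144, 140, 141, 146, 144, 144, 144, 147, 143, 143, 147, 146, 143, 130, 91, 65, 57, 59, 59, 64, 80, 118, 137, 143, 144, 142, 143, 147, 144, 144, 144, 145]
(295, 216) 0 [ 11.4 -13.1  24.3]
(348, 216) 0 [11.4 16.6 24.3]
(321, 226) 14 [11.3  1.4 10.3]
(321, 226) 17 [12.6  1.4  7.3]
(321, 240) 17 [4.7 1.4 7.3]
(321, 238) 17 [5.9 1.4 7.3]
```

The saddle is gripped: its legs are centred at column 321, symmetric between the fingers, and their front edge is at row 216. Now I lift, turn back and carry it over the stand's left half, where the fulcrum lies below the camera.

Call:
play_rows --pt "0 0 -0.005 0 0 0" --pt "0 0 -0.015 0 0 0" --pt "0 0 -0.025 0 0 0" --pt "0 0 -0.025 0 0 0" --pt "0 0 -0.025 0 0 0" --pt "0 0 -0.025 0 0 0" --pt "0 0 -0.025 0 0 0" --pt "0 0 -0.02 0 0 -0.0933" --pt "0 0 -0.015 0 0 -0.0933" --pt "0 0 0 0 0 -0.0934"

```text
clock: 26.13
tool_pos: [422.1, -222.0, 206.9]
eef_rot: [-179.8, -0.1, -83.6]
ft_force: [-0.8, -0.1, -0.2]
finger_gap: 13.7
grip_force: 27.9
```

Call:
play_rows --pt "-0.0324 -0.0159 0 0 0 0" --pt "-0.0324 -0.0159 0 0 0 0" --pt "-0.0324 -0.0159 0 0 0 0" --pt "-0.0324 -0.0159 0 0 0 0" --pt "-0.0324 -0.0159 0 0 0 0" --pt "-0.0324 -0.0159 0 0 0 0" --pt "-0.0324 -0.0159 0 0 0 0" --pt "-0.0324 -0.0159 0 0 0 0" --pt "-0.0324 -0.0159 0 0 0 0" --pt "-0.0324 -0.0159 0 0 0 0"

```text
clock: 26.97
tool_pos: [544.3, 119.6, 202.8]
eef_rot: [179.9, -0.0, -83.8]
ft_force: [0.7, -0.1, 0.9]
finger_gap: 13.0
grip_force: 27.9
```

Call:
play_rows --pt "0 0 0 0 0 0" --pt "0 0 0 0 0 0" --pt "0 0 0 0 0 0" --pt "0 0 0 0 0 0" --pt "0 0 0 0 0 0" --pt "0 0 0 0 0 0" --pt "0 0 0 0 0 0" --pt "0 0 0 0 0 0" --pt "0 0 0 0 0 0" --pt "0 0 0 0 0 0"

```text
clock: 27.8
tool_pos: [544.4, 117.6, 203.4]
eef_rot: [-180.0, -0.0, -83.8]
ft_force: [1.0, 0.0, -0.7]
finger_gap: 13.4
grip_force: 27.9
```

```bash
python3 - <<'E'
from h import *
s=robot.read_state(); print(s["clock"],s["tool_pos"],s["eef_rot"],s["finger_gap"])
snap("wrist","w6")
R=Rn.from_euler('xyz',s["eef_rot"],degrees=True)
for t,z in (("fulcrum",60),("stand",0)):
    for r in vision.tip_of(t,"wrist")[:2]: print(t,r["conf"],r["point"],onz("wrist",r["point"],z),R.inv().apply(onz("wrist",r["point"],z)-s["tool_pos"]))
E
```

```text
27.8 [544.43336547 117.61383221 203.38696211] [-1.79993956e+02 -5.48508943e-04 -8.38188074e+01] 13.424706992362852
fulcrum 0.88 [326.9, 94.2] [546.54604493  41.24181309  60.        ] [ 76.15412568   6.13793334 143.38704452]
stand 0.82 [321.2, 96.1] [551.02771103  43.62881147   0.        ] [ 74.26298456   1.43163557 203.38752318]
```

View pics/w6.png

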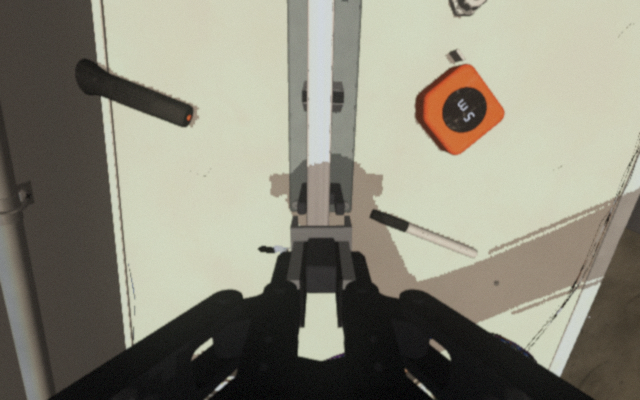

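The fulcrum's two sides stick out beside the tube at about (304,96) and (339,96). The tube spans columns 308–331 and the saddle legs 291–351.

```bash
python3 - <<'E'
from h import *
im=cv2.imread("pics/w6.png"); g=im.mean(2).astype(int)
for c in (304,336,340): print(c,g[70:120,c].tolist())
for r in (60,88,95,102,130,150): print(r,g[r,282:360].tolist())
cv2.imwrite("pics/fc.png",cv2.resize(im[60:235,270:370],None,fx=5.5,fy=3.4,interpolation=cv2.INTER_CUBIC))
cv2.imwrite("pics/fc.png",cv2.resize(im[70:240,270:370],None,fx=3.5,fy=3.5,interpolation=cv2.INTER_CUBIC))
E
```

```text
304 [138, 139, 137, 137, 135, 140, 141, 138, 139, 137, 129, 116, 105, 101, 95, 93, 91, 91, 88, 83, 69, 52, 53, 48, 47, 45, 50, 52, 49, 48, 46, 63, 96, 100, 83, 74, 77, 79, 85, 88, 104, 121, 139, 141, 141, 139, 143, 144, 141, 142]
336 [138, 138, 137, 136, 134, 135, 135, 137, 137, 137, 134, 114, 94, 90, 85, 86, 88, 85, 89, 100, 98, 78, 58, 50, 49, 50, 47, 55, 51, 52, 48, 47, 64, 89, 97, 82, 73, 68, 72, 74, 72, 83, 96, 118, 135, 140, 138, 140, 142, 141]
340 [136, 135, 134, 138, 136, 137, 134, 133, 135, 136, 134, 116, 96, 88, 85, 88, 90, 86, 87, 87, 89, 77, 54, 47, 50, 48, 45, 48, 46, 51, 49, 50, 58, 88, 94, 79, 74, 69, 74, 77, 84, 100, 125, 134, 139, 139, 139, 138, 138, 141]
60 [202, 203, 201, 201, 191, 151, 122, 126, 133, 141, 138, 138, 139, 139, 137, 139, 143, 143, 142, 141, 140, 139, 137, 136, 140, 155, 184, 203, 209, 209, 211, 210, 212, 208, 213, 211, 211, 214, 213, 215, 215, 209, 213, 212, 212, 207, 210, 211, 208, 198, 173, 145, 140, 138, 137, 141, 140, 138, 140, 138, 138, 139, 139, 139, 141, 137, 137, 140, 137, 138, 136, 135, 134, 132, 129, 119, 128, 177]
88 [200, 201, 201, 201, 2
[... 1204 characters left out ...]
 138, 140, 138, 139, 141, 141, 138, 136, 163, 192, 206, 209, 211, 212, 210, 210, 211, 210, 212, 211, 213, 213, 212, 212, 210, 210, 212, 211, 211, 204, 180, 171, 143, 138, 137, 135, 137, 136, 134, 137, 140, 136, 138, 139, 141, 137, 139, 138, 139, 140, 141, 140, 139, 133, 109, 113, 142, 183, 197, 202, 202]
150 [201, 200, 204, 198, 201, 197, 171, 136, 130, 140, 142, 141, 143, 140, 143, 142, 142, 146, 143, 141, 144, 146, 145, 139, 138, 168, 194, 206, 212, 212, 210, 211, 212, 210, 211, 211, 210, 210, 214, 212, 211, 212, 211, 213, 211, 211, 207, 178, 149, 141, 139, 140, 140, 139, 138, 138, 136, 137, 137, 135, 138, 138, 140, 137, 141, 139, 138, 138, 136, 133, 108, 115, 145, 185, 197, 201, 202, 201]
```

View pics/fc.png

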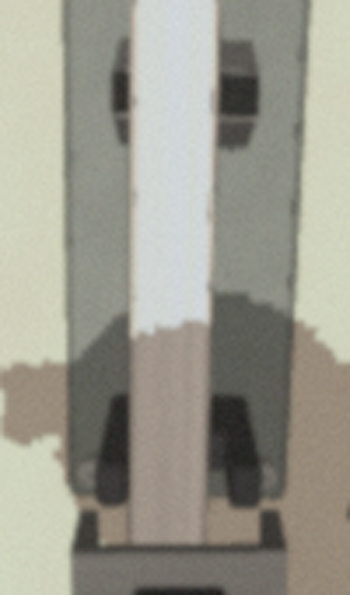

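```bash
python3 - <<'E'
from h import *
s=robot.read_state(); R=Rn.from_euler('xyz',s["eef_rot"],degrees=True); P=s["tool_pos"]
f=lambda px,z:R.inv().apply(onz("wrist",px,z)-P).round(2)
g=cv2.imread("pics/w6.png").mean(2)
def edge(r):
    d=np.diff(g[r-2:r+3].mean(0)); a=300+d[300:314].argmax(); b=324+d[324:340].argmin(); return a+.5,b+.5
print("fulc",f((322.5,96.2),60))
for r in (20,50,70,120,150): e=edge(r); print(r,e,f((sum(e)/2,r),85))
z=P[2]-24.3
print("legs",f((291,216),z),f((350.7,216),z),"plate front top",f((321,226),z+17),f((291,228),z+17),f((352,228),z+17))
print(g[222,284:300].astype(int).tolist(),g[222,340:356].astype(int).tolist(),g[208:232,295].astype(int).tolist())
E
```

```text
fulc [ 74.58   2.39 143.27]
20 (np.float64(307.5), np.float64(333.5)) [127.87   0.69 118.27]
50 (np.float64(307.5), np.float64(332.5)) [107.8    0.31 118.27]
70 (np.float64(308.5), np.float64(331.5)) [ 93.82   0.29 118.27]
120 (np.float64(307.5), np.float64(330.5)) [ 56.57  -0.54 118.26]
150 (np.float64(306.5), np.float64(329.5)) [ 32.49  -1.4  118.26]
legs [ 11.1  -15.93  24.3 ] [11.08 17.59 24.3 ] plate front top [12.29  0.88  7.3 ] [ 11.2  -14.43   7.3 ] [11.18 16.71  7.3 ]
[204, 200, 200, 203, 198, 202, 186, 129, 78, 59, 63, 61, 60, 69, 108, 131] [136, 135, 136, 123, 86, 58, 58, 57, 58, 57, 78, 115, 130, 135, 133, 138] [108, 99, 89, 103, 124, 134, 127, 109, 78, 63, 60, 56, 62, 59, 61, 62, 57, 60, 63, 76, 97, 108, 115, 113]
```

Relative to the tool, the fulcrum is at (74.6, 2.4) and the tube line is turned about 1.2°, passing y≈0 there. The saddle sits at (-0.9, 0.9). I move over and stop about 16 mm above the tube.

Call:
play_rows --pt "0 0 0 0 0 0.02" --pt "0.015 -0.0005 0 0 0 0" --pt "0.02 -0.0005 0 0 0 0" --pt "0.02 -0.0005 0.01 0 0 0" --pt "0.015 -0.0005 0.015 0 0 0" --pt "0.0055 -0.0004 0.015 0 0 0" --pt "0 0 0.015 0 0 0" --pt "0 0 0.013 0 0 0" --pt "0 0 0.01 0 0 0" --pt "0 0 0 0 0 0"

```text
clock: 28.78
tool_pos: [552.3, 42.8, 122.6]
eef_rot: [179.8, -0.0, -85.0]
ft_force: [-0.5, -0.6, -1.7]
finger_gap: 13.3
grip_force: 27.9
```

Call:
play_rows --pt "0 0 0 0 0 0" --pt "0 0 0 0 0 0" --pt "0 0 0 0 0 0" --pt "0 0 0 0 0 0" --pt "0 0 0 0 0 0" --pt "0 0 0 0 0 0" --pt "0 0 0 0 0 0" --pt "0 0 0 0 0 0" --pt "0 0 0 0 0 0" --pt "0 0 0 0 0 0"

```text
clock: 29.62
tool_pos: [553.5, 42.7, 125.3]
eef_rot: [180.0, -0.0, -85.0]
ft_force: [0.1, 1.1, 0.6]
finger_gap: 13.5
grip_force: 27.9
```

```bash
python3 - <<'E'
from h import *
s=robot.read_state(); R=Rn.from_euler('xyz',s["eef_rot"],degrees=True); P=s["tool_pos"]; print(s["clock"],P,s["eef_rot"])
f=lambda px,z:R.inv().apply(onz("wrist",px,z)-P).round(2)
w=snap("wrist","w7"); a=snap("scene","s7"); b=snap("side","d7")
g=w.astype(float).mean(2)
def edge(r):
    d=np.diff(g[r-2:r+3].mean(0)); a=290+d[290:318].argmax(); b=322+d[322:350].argmin(); return a+.5,b+.5
for r in (40,80,120,160,190,200): e=edge(r); print(r,e,f((sum(e)/2,r),85))
G=lambda im,x,y,w,h,W,H:cv2.resize(im[y:y+h,x:x+w,::-1],(W,H),interpolation=cv2.INTER_CUBIC)
cv2.imwrite("pics/pre.png",np.vstack([np.hstack([G(a,270,130,120,90,400,300),G(b,275,120,120,90,400,300)]),np.hstack([G(w,220,100,200,150,400,300),np.zeros((300,400,3),np.uint8)])]))
for c in ("scene","side"):
    for y in (0,-12,12):
        u=np.array([-.1,.995,0]); print(c,y,proj(c,np.array([552,43,85])+y*u).round(1))
E
```

```text
29.6167 [553.47250926  42.71296238 125.27943196] [ 1.79996249e+02 -7.10308988e-03 -8.49598524e+01]
40 (np.float64(301.5), np.float64(337.5)) [103.08   0.16  40.29]
80 (np.float64(301.5), np.float64(337.5)) [83.49  0.14 40.29]
120 (np.float64(302.5), np.float64(334.5)) [62.44 -0.45 40.29]
160 (np.float64(305.5), np.float64(336.5)) [39.73  0.95 40.28]
190 (np.float64(304.5), np.float64(335.5)) [21.51  0.36 40.28]
200 (np.float64(304.5), np.float64(335.5)) [15.19  0.35 40.28]
scene 0 [317.9 169.9]
scene -12 [321.4 172.1]
scene 12 [314.4 167.7]
side 0 [322.6 169.5]
side -12 [324.8 172.5]
side 12 [320.5 166.5]
```

View pics/pre.png

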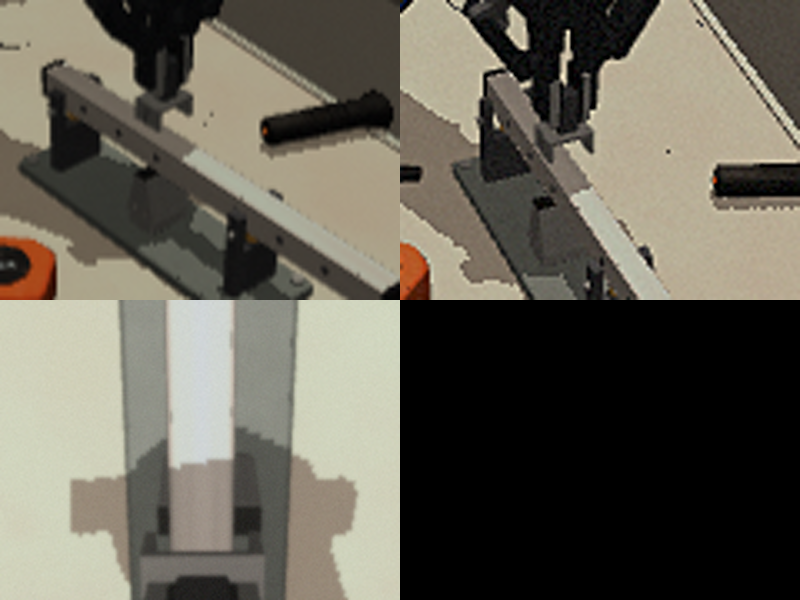

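```bash
python3 - <<'E'
from h import *
s=robot.read_state(); R=Rn.from_euler('xyz',s["eef_rot"],degrees=True); P=s["tool_pos"]
f=lambda px,z:R.inv().apply(onz("wrist",px,z)-P).round(2)
g=cv2.imread("pics/w7.png").mean(2).astype(int)
for c in (302,340,346): print(c,g[190:232,c].tolist())
for r in (203,204,210,216,217): print(r,f((321,r),60))
z=P[2]-24.3
print("leg front bottom 216:",f((295,216),z))
E
```

```text
302 [74, 73, 72, 71, 70, 75, 69, 74, 73, 71, 70, 74, 67, 50, 40, 34, 39, 37, 33, 37, 36, 34, 36, 37, 37, 35, 41, 54, 75, 82, 84, 83, 79, 83, 76, 71, 63, 74, 94, 103, 112, 111]
340 [69, 69, 70, 67, 67, 67, 69, 68, 68, 65, 71, 69, 67, 50, 38, 30, 33, 33, 35, 33, 33, 30, 31, 34, 33, 33, 38, 56, 75, 82, 82, 83, 81, 81, 77, 69, 63, 79, 100, 107, 109, 110]
346 [69, 70, 67, 67, 67, 68, 67, 67, 71, 68, 67, 71, 63, 52, 38, 34, 33, 34, 33, 34, 29, 30, 35, 35, 35, 46, 49, 53, 59, 55, 51, 56, 54, 52, 51, 55, 58, 84, 101, 106, 110, 111]
203 [ 4.67  1.02 65.31]
204 [ 3.93  1.02 65.31]
210 [-0.49  1.02 65.31]
216 [-4.96  1.02 65.31]
217 [-5.71  1.02 65.31]
leg front bottom 216: [ 11.11 -13.65  24.3 ]
```

The near check is good: the land's centre is at tool x -0.5 against the saddle's -0.9, and the tube is 0.5 mm off laterally. I correct that and lower gently.

Call:
play_rows --pt "0 -0.0005 0.003 0 0 0" --pt "0 0 0.004 0 0 0" --pt "0 0 0.004 0 0 0" --pt "0 0 0.004 0 0 0" --pt "0 0 0.003 0 0 0" --pt "0 0 0.003 0 0 0" --pt "0 0 0.002 0 0 0" --pt "0 0 0.002 0 0 0" --pt "0 0 0.001 0 0 0" --pt "0 0 0.001 0 0 0"

```text
clock: 30.6
tool_pos: [554.0, 42.8, 98.3]
eef_rot: [-180.0, -0.0, -85.0]
ft_force: [-0.2, 0.1, -0.5]
finger_gap: 13.4
grip_force: 27.9
```

Call:
play_rows --pt "0 0 0.001 0 0 0" --pt "0 0 0.0005 0 0 0" --pt "0 0 0.0005 0 0 0" --pt "0 0 0 0 0 0" --pt "0 0 0 0 0 0" --pt "0 0 0 0 0 0" --pt "0 0 0 0 0 0" --pt "0 0 0 0 0 0" --pt "0 0 0 0 0 0" --pt "0 0 0 0 0 0"

```text
clock: 31.43
tool_pos: [554.0, 42.7, 96.3]
eef_rot: [-180.0, -0.0, -85.0]
ft_force: [0.3, 0.1, 0.2]
finger_gap: 13.6
grip_force: 27.9
```

```bash
python3 - <<'E'
from h import *
s=robot.read_state(); print(s["clock"],s["tool_pos"],s["ft_force"],s["torque"])
w=snap("wrist","w8"); a=snap("scene","s8"); b=snap("side","d8")
G=lambda im,x,y,w,h,W,H:cv2.resize(im[y:y+h,x:x+w,::-1],(W,H),interpolation=cv2.INTER_CUBIC)
cv2.imwrite("pics/seat.png",np.vstack([np.hstack([G(a,270,130,120,90,400,300),G(b,275,120,120,90,400,300)]),np.hstack([G(w,220,100,200,150,400,300),G(a,290,150,60,45,400,300)])]))
E
```

```text
31.4333 [553.99736239  42.74688184  96.34776987] [0.28756232 0.05269528 0.20299767] [ 0.0042646  -0.02057137 -0.01419519]
```

Call:
play_rows --pt "0 0 0.0003 0 0 0" --pt "0 0 0.0003 0 0 0" --pt "0 0 0.0003 0 0 0" --pt "0 0 0.0003 0 0 0" --pt "0 0 0 0 0 0" --pt "0 0 0 0 0 0" --pt "0 0 0 0 0 0" --pt "0 0 0 0 0 0" --pt "0 0 0 0 0 0" --pt "0 0 0 0 0 0"

```text
clock: 32.42
tool_pos: [554.0, 42.8, 95.3]
eef_rot: [-180.0, -0.0, -85.0]
ft_force: [-0.1, 0.5, 2.4]
finger_gap: 13.4
grip_force: 28.2
```

```bash
python3 - <<'E'
from h import *
s=robot.read_state(); print(s["clock"],s["tool_pos"],s["ft_force"],s["torque"])
w=snap("wrist","w9"); a=snap("scene","s9"); b=snap("side","d9")
G=lambda im,x,y,w,h,W,H:cv2.resize(im[y:y+h,x:x+w,::-1],(W,H),interpolation=cv2.INTER_CUBIC)
cv2.imwrite("pics/seat.png",np.vstack([np.hstack([G(a,270,130,120,90,400,300),G(b,275,120,120,90,400,300)]),np.hstack([G(w,220,100,200,150,400,300),G(a,290,150,60,45,400,300)])]))
E
```

```text
32.4167 [554.03890892  42.75156575  95.30887438] [-0.06414729  0.46072245  2.38174861] [-0.08776473  0.28674213  0.02244325]
```

Contact came at TCP z 95.3 with 2.4 N, exactly the height of a fully seated saddle. I release it and retract upward.

Call:
play_rows --pt "0 0 0 0 0 0" --pt "0 0 0 0 0 0" --pt "0 0 0 0 0 0" --pt "0 0 0 0 0 0" --pt "0 0 0 0 0 0" --pt "0 0 0 0 0 0" --pt "0 0 0 0 0 0" --pt "0 0 0 0 0 0" --pt "0 0 0 0 0 0" --pt "0 0 0 0 0 0" --gripper 0.55

```text
clock: 33.4
tool_pos: [554.0, 42.8, 95.1]
eef_rot: [-180.0, -0.0, -85.0]
ft_force: [-0.4, -0.9, -0.6]
finger_gap: 38.6
grip_force: 0.0
```

Call:
play_rows --pt "0 0 -0.002 0 0 0" --pt "0 0 -0.004 0 0 0" --pt "0 0 -0.006 0 0 0" --pt "0 0 -0.01 0 0 0" --pt "0 0 -0.015 0 0 0" --pt "0 0 -0.02 0 0 0" --pt "0 0 -0.02 0 0 0" --pt "-0.02 0 -0.02 0 0 0" --pt "-0.025 0 -0.01 0 0 0" --pt "-0.03 0 0 0 0 0"

```text
clock: 34.23
tool_pos: [548.7, 117.7, 207.1]
eef_rot: [-179.6, 0.1, -85.1]
ft_force: [0.6, 0.7, -1.1]
finger_gap: 38.5
grip_force: 0.0
```

Call:
play_rows --pt "0 0 0 0 0 0" --pt "0 0 0 0 0 0" --pt "0 0 0 0 0 0" --pt "0 0 0 0 0 0" --pt "0 0 0 0 0 0" --pt "0 0 0 0 0 0" --pt "0 0 0 0 0 0" --pt "0 0 0 0 0 0" --pt "0 0 0 0 0 0" --pt "0 0 0 0 0 0"

```text
clock: 35.07
tool_pos: [547.4, 117.4, 202.1]
eef_rot: [180.0, -0.0, -85.0]
ft_force: [-0.6, -0.6, 0.7]
finger_gap: 38.0
grip_force: 0.0
```

```bash
python3 - <<'E'
from h import *
s=robot.read_state(); R=Rn.from_euler('xyz',s["eef_rot"],degrees=True); P=s["tool_pos"]; print(s["clock"],P,s["finger_gap"],s["ft_force"])
f=lambda px,z:R.inv().apply(onz("wrist",px,z)-P).round(2)
w=snap("wrist","w10"); 
for t,z in (("saddle",71),("fulcrum",60)):
  for r in vision.tip_of(t,"wrist")[:3]: print(t,round(r["conf"],2),r["point"],f(r["point"],z),onz("wrist",r["point"],z).round(1))
for r in vision.trace("saddle","wrist")[:3]: print(r["bbox"],cv2.minAreaRect(np.argwhere(r["pixels"])[:,::-1].astype(np.float32)))
for r in vision.trace("tube","wrist")[:1]: print(r["bbox"],r["pixels"].sum(1)[::15])
g=w.astype(float).mean(2)
for rr in (10,30,50,130,150,170):
    d=np.diff(g[rr-2:rr+3].mean(0)); print(rr,295+d[295:318].argmax(),322+d[322:350].argmin())
G=lambda im,x,y,w,h,W,H:cv2.resize(im[y:y+h,x:x+w,::-1],(W,H),interpolation=cv2.INTER_CUBIC)
a=snap("scene","s10"); b=snap("side","d10")
cv2.imwrite("pics/fin.png",np.vstack([np.hstack([G(a,265,130,120,90,400,300),G(b,275,120,120,90,400,300)]),np.hstack([G(w,220,20,240,180,400,300),G(a,290,150,60,45,400,300)])]))
E
```

```text
35.0667 [547.39033032 117.38123672 202.07128494] 38.02913424973521 [-0.58032789 -0.58025481  0.72257491]
saddle 0.85 [322.1, 97.0] [ 73.97   2.01 131.08] [551.9  43.5  71. ]
saddle 0.59 [447.5, 104.2] [ 68.27 105.75 131.09] [448.   40.1  71. ]
saddle 0.57 [319.6, 39.0] [1.1715e+02 1.0000e-02 1.3109e+02] [557.7   0.7  71. ]
fulcrum 0.16 [319.5, 38.0] [ 1.1953e+02 -1.1000e-01  1.4209e+02] [558.   -1.7  60. ]
[300.0, 80.6, 343.6, 114.6] ((320.5, 97.5), (33.0, 43.0), 90.0)
[305.5, 1.1, 333.2, 246.5] [29 28 27 26 26 26  0  0 25 25 25 25 23 23 23 23 23  0  0  0  0  0  0  0
  0  0  0]
10 307 333
30 307 333
50 308 333
130 309 332
150 309 332
170 309 332
```

```bash
python3 - <<'E'
from h import *
L=lambda n:cv2.imread(f"pics/{n}.png",0)
r=vision.tip_of("tube_right_end","side"); print(r[:1] and r[0])
p=proj("side",[572-2,-160,72]).round().astype(int); q=proj("scene",[572,-160,72]).round().astype(int); print(p,q)
for n1,n2,c in (("d7","d10",p),("s7","s10",q),("d0","d10",proj("side",[566,-110,85]).astype(int))):
    x,y=c; A=L(n1)[y-14:y+14,x-14:x+14].copy(); B=L(n2)[y-26:y+26,x-26:x+26].copy()
    m=cv2.matchTemplate(B,A,cv2.TM_CCOEFF_NORMED); _,v,_,l=cv2.minMaxLoc(m); print(n1,n2,v,np.array(l)-12)
a=vision.get_image("side"); 
x,y=p; print(robot.read_state()["clock"])
B=cv2.cvtColor(a,cv2.COLOR_RGB2GRAY); D=L("d10"); print(np.abs(B.astype(int)-D)[y-30:y+15,x-15:x+15].mean())
E
```

```text
{'point': [366.9, 236.9], 'conf': 0.8}
[364 234] [384 218]
d7 d10 0.9982039928436279 [0 0]
s7 s10 0.9997612833976746 [0 0]
d0 d10 0.6450120806694031 [-1  1]
35.5167
2.745185185185185
```

```bash
python3 - <<'E'
from h import *
for z in (72.5,54,90): print(z,proj("side",np.array([571,-169.5,z])).round(1),proj("side",np.array([541,169,145-z])).round(1))
print(vision.tip_of("tube_left_end","side")[:1],vision.tip_of("tube_right_end","side")[:1])
E
```

```text
72.5 [365.8 237. ] [302.3 144.2]
54 [365.1 243.6] [302.2 137.8]
90 [366.5 230.7] [302.4 150. ]
[{'point': [302.3, 147.7], 'conf': 0.67}] [{'point': [367.4, 237.2], 'conf': 0.91}]
```

```bash
python3 -c "
from bench import job
print(job.close_job())"
```

```text
the job is handed in; nothing more can be done
None
```

I've handed the job in; the tube looked level on the fulcrum and the saddle fully down and centred over it, released, but no verdict came back, and I viewed 12 pictures where the limit was 10.

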